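# Load the shaker and wedge its gate shut

## Robot

A 6-joint arm with a two-finger parallel gripper is mounted at the origin on the work surface. World frame = base frame: x ahead of the robot, y to its left, z up, the work surface at z = 0. Lengths are in m, angles in rad, forces in N, time in s.
With the tool pointing down it reaches from about 0.35 to 0.975 m from the base axis. Payload 4.9 kg.
Tool frame: the origin (TCP) lies midway between the tips of the shut fingers; the grasp point (between the pads) lies behind it (manip.tcp_to_grasp is the z of the grasp point in the tool frame, in m); z points along the fingers, y is the direction in which the jaws open and shut (so a half turn about z gives the same grasp; the last joint's range is limited). The gripper opens to 85 mm and grips with 20 to 120 N. Pads are 22 mm wide; open, the fingers measure 114 mm over their backs; the gripper's body (76 mm by 85 mm) begins 54 mm behind the grasp point. The pads swing forward as they close: fully open they stand 13 mm farther back than shut.
Start: joints at [1.025, 0.053, 1.613, -0, 1.476, -0.119], TCP at [0.259, 0.569, 0.231] pointing down, gripper open.
Joint ranges: [-3.01, 3.01], [-1.01, 2.22], [0.06, 2.58], [-1.02, 4.17], [0.09, 2.62], [-3.14, 3.14]. Speed limits (rad/s): [2.57, 2.57, 3.14, 3.14, 3.14, 3.14].

## Interface

Orientations are given as a unit quaternion [w, x, y, z].
In Python, from plant import status, vision, order, regions_of, manip gives the robot as it stands. The module is installed in compiled form; this text tells all that it offers.
- The arm moves only by the shell command python3 -m crank 'ROWS'. ROWS is JSON, one flat list of numbers, 5 for each row, row after row: the shift along the tool's x, y, z in mm, then the turn about the tool's z in degrees, then the opening in per cent of the stroke, from 0 (shut) to 100 (fully open). In form: [tx, ty, tz, yaw, fingers, tx, ty, tz, yaw, fingers, ...]. A call has exactly 10 rows; each row is the pose to reach, as a shift and turn from the pose commanded when the call began, along the tool's axes at that moment; what a row does not reach only later rows make up. A row lasts 1/10 s, in which the tool goes at most 50 mm and 8.59 degrees, less where a joint would pass 70% of its speed; a pose out of reach is approached as far as the arm can. A call with a gripper value outside its range is refused whole. The fingers move at their own pace and stop on an object; the grip force is fixed at half the most. Time passes only in rows, so rows that repeat a pose let the fingers close, or fill a call up. It gives the time, the measured TCP pose, the force and the opening at its end, in the units of the state.
- status.state(): the state, without advancing time (a new reading comes with each control period).
- vision.grab_frame(name): name is "scene" or "top" or "wrist"; returns (picture, depth): 400x640x3 uint8, red, green, blue; 400x640 float32, m along the optical axis (not along the pixel's ray), 0 where there is no reading.
- vision.get_calibration(name): a dict with "camera_matrix" (3x3 intrinsics, pixels), "k1" (the pictures are not rectified: a ray, as slopes to the right and down, at radius r is drawn at 1 + k1 r^2 times it, then the intrinsics apply), "R" (3x3) and "t" (3): a world point X has camera coordinates R X + t. Camera axes: x right, y down, z forward; pixel columns grow to the right and rows downward; lengths in m; the calibration is good to about 2 mm. A picture is of the moment at which its call begins: read the wrist's pose just before it. get_calibration takes no time and is no camera call; for the wrist camera it gives the pose at the moment of the call.
- order.job_done(): hands the job in, once; it reports no verdict.
Trained networks look in the newest picture that a camera, given by its name, has taken for a name from the list of things; names that differ only in an ending like _2 or _b are one class to them, and where a whole thing is asked for, a point or a joint stands for the part that bears it (a point fixed in the world has none). Each returns a list of dicts, best first, with "confidence" (0 to 1); they miss things now and then, are a little off and sometimes report something else, mostly with a low value. They report only what shows in the picture. A call takes as long as a camera call. They do not tell look-alikes from the thing itself.
- regions_of(camera, name): "region" (400x640 bool, what is visible of it) and "extent" ([centre column, centre row, width, height] in pixels, round what is visible of it).
The state is a dict: "time": time; "joint_pos": joint angles; "joint_vel": joint speeds; "joint_efforts": joint torques, N m; "tool_pos": TCP position; "tool_rot": TCP orientation; "contact_force": force on the tool from outside, world axes, zero at the start; "ft_torque": the same for the moment, N m; "gripper_width": opening from 0.0 (shut) to 1.0 (fully open).
Only numpy, scipy, OpenCV 4.12 (cv2) and the standard library are available. Lean on these libraries where they do the work, as an engineer would, in place of code of your own. Each camera call takes 0.05 s, during which the arm holds its last target. There are 200 camera calls.

## Task

Get the shaker ready for a run with solvent bottles: first open the extraction vent fully by pressing down on its flush shutter and sliding it along, then, with the gate still open, stand all the sample bottles from the grey bench mat upright inside the rim of the shaker tray. When all are in, swing the gate fully shut and tap the rubber wedge, thin end first, from outside under the half of the gate that is away from the hinge, until it jams tight and holds the gate shut. Leave the other things on the bench where they are.

Things in the scene. Friction and masses are not known exactly. Their poses are not given: they have to be found in the camera images.
- station: Fixed shaker station: open-topped guard of clear panels, 150 mm high, round a low shaker. Near side: white duct 80 mm wide, 80 high. Origin on the bench below the duct's centre line at the gate side; x runs from the duct to the far panel (inner face x 277 mm), y from the shut gate's outer face (y 0) to the back panel (y 305); z up. A fan box (150 wide, 262 high) is at x -20, y 580
- tray (a point): Centre of the shaker tray's flat black floor, 45 mm above the bench, at x 150, y 180 mm of the station, axes as the station's. The floor is 190 x 190 mm inside a steel rim 13 mm high and 4 mm thick. The bottles are to stand on it
- vent_top (a point): Centre of the top of the vent shutter: a plain dark steel plate 100 mm (along station y) x 54 mm without a handle, lying flush in the top of the duct, 80 mm above the bench. The point moves with the shutter; axes as the station's
- vent (a joint): Travel of the vent shutter in m along the station's +y (away from the gate side): 0 closed, 0.08 fully open (end stop). It stays where it is left and takes about 1.5 N to slide; having no handle, it is moved by friction, pressing down on it
- gate (a joint): Angle of the gate in rad: 0 fully shut against its stop, growing as it swings outwards (to the station's -y) about its upright hinge, to 1.5. It has no catch and stays where it is left (0.04 N m of friction)
- gate_hinge (a point): The gate's hinge axis at bench height (x 55, y 0 mm of the station), axes as the station's. The shut gate reaches from here 205 mm along +x. It is a clear panel in an aluminium frame, 8 mm thick inwards from its outer face, up to 150 mm above the bench. Its lower edge, 14 mm above the bench, is a black seal strip that gives upwards by at most 6 mm, at 3 N per mm
- gate_edge (a point): On the outer face of the gate at its free edge, 205 mm from the hinge axis, 80 mm above the bench. It moves with the gate; x points from the hinge to the free edge, y from the outer face inwards
- wedge: Black rubber wedge, 0.3 kg, 190 mm long, 45 wide, top sloping evenly from 40 mm high at the heel to 5 at the thin tip. Origin mid underside; x points to the tip, z up. It touches the gate's seal when its tip is 49 mm past the outer face, and is tight 12 to 25 mm further in, at a push of 10 to 20 N. The bench behind the gate is free for 90 mm
- wedge_tip (a point): Middle of the wedge's thin tip, at its underside, 95 mm along x from the wedge's origin; axes as the wedge's
- bottle1: Square white plastic sample bottle, 0.2 to 0.4 kg, 54 x 54 mm body 76 mm high, grey round cap 42 mm wide up to 100 mm high. Origin at the centre of its underside, z up, x and y square to its sides. It starts upright on the grey bench mat (a sheet 1 mm thick); there are two to four such bottles, the others are absent
- bottle2: Square white plastic sample bottle, 0.2 to 0.4 kg, 54 x 54 mm body 76 mm high, grey round cap 42 mm wide up to 100 mm high. Origin at the centre of its underside, z up, x and y square to its sides. It starts upright on the grey bench mat (a sheet 1 mm thick); there are two to four such bottles, the others are absent
- bottle3: Square white plastic sample bottle, 0.2 to 0.4 kg, 54 x 54 mm body 76 mm high, grey round cap 42 mm wide up to 100 mm high. Origin at the centre of its underside, z up, x and y square to its sides. It starts upright on the grey bench mat (a sheet 1 mm thick); there are two to four such bottles, the others are absent
- bottle4: Square white plastic sample bottle, 0.2 to 0.4 kg, 54 x 54 mm body 76 mm high, grey round cap 42 mm wide up to 100 mm high. Origin at the centre of its underside, z up, x and y square to its sides. It starts upright on the grey bench mat (a sheet 1 mm thick); there are two to four such bottles, the others are absent
- beaker: Glass beaker, round, 90 mm wide, 110 mm high; a bystander. Origin at its underside, z up
- wash_bottle: Wash bottle, round white plastic bottle, 72 mm wide, 170 mm high; a bystander. Origin at its underside, z up
- spatula: Steel spatula, 190 mm long, lying on the bench; a bystander. Origin at its underside
- reagent_jar: Amber jar, round, 68 mm wide, 90 mm high; a bystander. Origin at its underside, z up
- weigh_dish: White weighing dish, round bowl, 80 mm wide, 25 mm high; a bystander. Origin at its underside, z up
There are look-alikes about, which are no part of the job. What is shaped like the bottle1 but blue or yellow is not meant.

How it is judged:
On the way, in this order (a step that is already met when the one before it is completed fails the run):
1. the extraction vent is open (value of joint vent above 0.072 m), for 0.2 s.
2. all the bottles stand upright on the shaker tray, the gate still open (value of joint gate above 0.3 rad and x of bottle1 in the frame of tray between -0.068 and 0.068 m and y of bottle1 in the frame of tray between -0.068 and 0.068 m and z of bottle1 in the frame of tray between -0.006 and 0.006 m and angle between each of bottle1, bottle2, bottle3, bottle4's own z axis and vertical below 0.1 rad and x of bottle2 in the frame of tray between -0.068 and 0.068 m and y of bottle2 in the frame of tray between -0.068 and 0.068 m and z of bottle2 in the frame of tray between -0.006 and 0.006 m and x of bottle3 in the frame of tray between -0.068 and 0.068 m and y of bottle3 in the frame of tray between -0.068 and 0.068 m and z of bottle3 in the frame of tray between -0.006 and 0.006 m and x of bottle4 in the frame of tray between -0.068 and 0.068 m and y of bottle4 in the frame of tray between -0.068 and 0.068 m and z of bottle4 in the frame of tray between -0.006 and 0.006 m), for 0.2 s.
3. the gate is shut (value of joint gate below 0.03 rad), for 0.2 s.
4. the wedge is jammed under the shut gate, away from the hinge (value of joint gate below 0.03 rad and contact force between wedge and seal_c0 above 3 N and y of wedge_tip in the frame of station above 0.03 m and x of wedge_tip in the frame of gate_hinge between 0.1 and 0.205 m and angle between wedge's own z axis and vertical below 0.15 rad and linear speed of wedge below 0.02 m/s), for 0.3 s.
At the end, for the whole second after the job is handed in: Vent open 72 of 80 mm; each bottle upright (0.1 rad) on the tray floor, centre within 68 mm of the tray centre in x and y; gate shut within 0.03 rad; wedge flat, tip over 30 mm inside the gate, 100 to 205 mm from the hinge, pressing on the gate with over 3 N; all at rest (all of step 4 and value of joint vent above 0.072 m and x of bottle1 in the frame of tray between -0.068 and 0.068 m and y of bottle1 in the frame of tray between -0.068 and 0.068 m and z of bottle1 in the frame of tray between -0.006 and 0.006 m and angle between each of bottle1, bottle2, bottle3, bottle4's own z axis and vertical below 0.1 rad and linear speed of each of bottle1, bottle2, bottle3, bottle4 below 0.02 m/s and x of bottle2 in the frame of tray between -0.068 and 0.068 m and y of bottle2 in the frame of tray between -0.068 and 0.068 m and z of bottle2 in the frame of tray between -0.006 and 0.006 m and x of bottle3 in the frame of tray between -0.068 and 0.068 m and y of bottle3 in the frame of tray between -0.068 and 0.068 m and z of bottle3 in the frame of tray between -0.006 and 0.006 m and x of bottle4 in the frame of tray between -0.068 and 0.068 m and y of bottle4 in the frame of tray between -0.068 and 0.068 m and z of bottle4 in the frame of tray between -0.006 and 0.006 m); the robot touches nothing.
It fails at once if one of the bystanders is moved more than 30 mm (distance of any of beaker, wash_bottle, spatula, reagent_jar, weigh_dish from where it was at the start of the episode above 0.03 m).
Of bottle1, bottle2, bottle3, bottle4 only 2 to 4 are there at a start; the rules pass over those that are not, and their reading is None.
At some moment in a run one of bottle1, bottle2, bottle3, bottle4, wedge may be knocked a few centimetres aside while the robot is not near it.
Once in a run the grip may slacken for a moment while it holds something.
It also fails if it takes over 210 s, if anything falls off the work surface, if the arm or the gripper's body presses on something with over 40 N, if the wrist force passes 120 N, or if a joint passes its speed limit or range.

## Working session

There is one attempt and no reset: what is moved stays moved. The work goes in short steps, Python scripts to look and compute and a shell command to move; the robot and the scene stay as the last step left them, time stands still between calls to the robot, and variables do not carry over. Pictures are saved under pics/ and viewed, on a budget of 14 in all, crops included, one or two more only if the job needs it, and the job is handed in when it is done.

```bash
mkdir -p pics; ls
cat > h.py <<'E'
import numpy as np, cv2
from plant import status, vision, order, regions_of, manip
from scipy.spatial.transform import Rotation as Rn
def grab(n,fn=None):
    c=vision.get_calibration(n); p,d=vision.grab_frame(n)
    if fn: cv2.imwrite('pics/'+fn,p[:,:,::-1])
    return p,d,c
def cloud(d,c):
    K=np.array(c["camera_matrix"]);k=c["k1"]
    v,u=np.mgrid[0:d.shape[0],0:d.shape[1]]
    und=cv2.undistortPoints(np.stack([u.ravel(),v.ravel()],1).astype(float)[:,None],K,np.array([k,0,0,0.]))[:,0]
    z=d.ravel()[:,None]
    X=np.hstack([und*z,z]); W=(X-np.array(c["t"]))@np.array(c["R"])
    W[d.ravel()==0]=np.nan
    return W.reshape(d.shape+(3,))
def toolR():
    q=np.array(status.state()["tool_rot"]); return Rn.from_quat(q[[1,2,3,0]]).as_matrix()
def rel(target):
    "mm shift in tool axes to world target TCP"
    s=status.state(); return np.round(toolR().T@(np.array(target)-np.array(s["tool_pos"]))*1000,1)
E
python3 - <<'E'
from h import *
print(status.state(), manip.tcp_to_grasp); print(toolR().round(3))
for n in("scene","top"):
    p,d,c=grab(n,n+'0.png'); print(n,c)
    np.savez(n+'0.npz',p=p,d=d,W=cloud(d,c))
    W=cloud(d,c)
    for nm in("bottle1","wedge","station","gate_edge","vent_top","beaker","wash_bottle","spatula","reagent_jar","weigh_dish"):
        for r in regions_of(n,nm):
            if r["confidence"]>.3:
                m=r["region"]; P=W[m]; P=P[~np.isnan(P[:,0])]
                print(nm,round(r["confidence"],2),np.round(r["extent"]),np.median(P,0).round(3) if len(P) else None, np.percentile(P,[2,98],axis=0).round(3).tolist() if len(P) else None, np.median(p[m],0))
E
```

```text
pics
{'time': 0.0, 'joint_pos': array([ 1.02500280e+00,  5.33936554e-02,  1.61432818e+00,  1.66038970e-05,
        1.47600456e+00, -1.18933300e-01]), 'joint_vel': array([-0.00171495,  0.00027893, -0.00070976, -0.00102979, -0.0019889 ,
       -0.00213417]), 'joint_efforts': array([ 9.44128733e-04, -3.93686306e+01, -3.70179141e+01,  1.20095306e-04,
        7.04934428e-03, -1.90685569e-05]), 'tool_pos': array([0.25838274, 0.56838834, 0.2300198 ]), 'tool_rot': array([-3.55907816e-04,  2.11814079e-01,  9.77309397e-01, -1.00578804e-03]), 'contact_force': array([-0.37059803,  0.61039058, -0.31656665]), 'ft_torque': array([ 0.03849969,  0.02961636, -0.06249251]), 'gripper_width': 0.9961866703549014} -0.0187
[[-0.91   0.414 -0.001]
 [ 0.414  0.91  -0.002]
 [ 0.    -0.002 -1.   ]]
scene {'camera_matrix': array([[396.45693325,   0.        , 318.55634682],
       [  0.        , 396.45693325, 204.29866227],
       [  0.        ,   0.        ,   1.        ]]), 'k1': 0.010352732329388189, 'R': array([[ 0.40196203,  0.91562631, -0.00741593],
       [ 0.53079617, -0.23960484, -0.8129237 ],
       [-0
[... 4402 characters left out ...]
13 -0.348  0.049] [[0.659, -0.38, -0.001], [0.741, -0.299, 0.11]] [75. 76. 77.]
wash_bottle 0.88 [383. 142.  28.  28.] [ 0.702 -0.244  0.114] [[0.681, -0.282, 0.007], [0.74, -0.218, 0.172]] [68. 66. 66.]
wash_bottle 0.67 [310. 186.  56.  48.] [ 0.567 -0.024  0.104] [[0.504, -0.098, 0.024], [0.626, 0.052, 0.153]] [77. 77. 81.]
spatula 0.91 [189. 272.  63.  24.] [0.303 0.393 0.003] [[0.278, 0.272, -0.004], [0.34, 0.453, 0.021]] [ 98.  97. 102.]
reagent_jar 0.78 [318. 129.  24.  24.] [ 0.748 -0.042  0.085] [[0.725, -0.074, -0.002], [0.789, -0.011, 0.093]] [22.5 16.5 16. ]
weigh_dish 0.66 [390. 260.  21.  23.] [ 0.345 -0.281  0.011] [[0.311, -0.311, -0.0], [0.38, -0.246, 0.027]] [105. 105. 103.]
```

View pics/scene0.png

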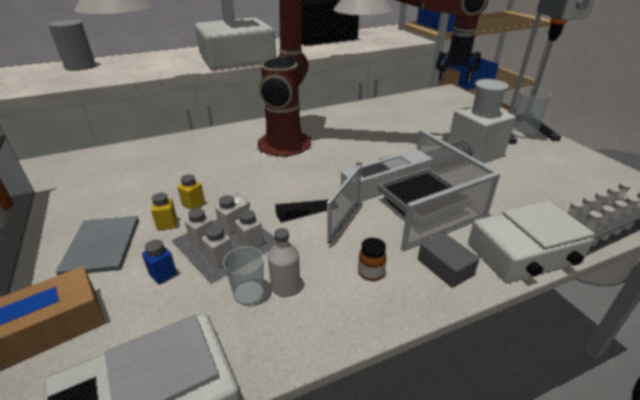

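View pics/top0.png

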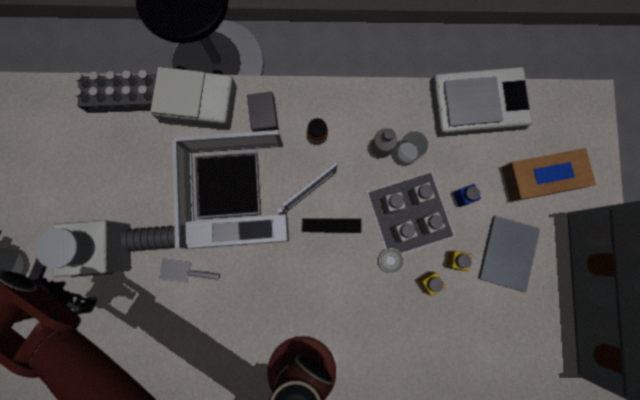

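Scene: the gate is ajar at top (282,210)–(337,167) and the four white bottles are on the mat at top (394,202), (424,192), (405,231), (432,222). The blue and yellow bottles are look-alikes. The wedge is at (332,225), and the dark vent plate at (256,230). Next I fit the poses.

```bash
cat > meas.py <<'E'
from h import *
def rect(P):
    (c,s,a)=cv2.minAreaRect((P[:,:2]*1000).astype(np.float32)); return np.round(c,1),np.round(s,1),round(a,1)
def bottles(W,p=None,lo=-.5,hi=.9):
    out=[]
    H=np.nan_to_num(W[...,2]);m=((H>.093+0)&(H<.108)).astype(np.uint8)
    n,l,st,ce=cv2.connectedComponentsWithStats(m)
    for i in range(1,n):
        if st[i,4]>25:
            P=W[l==i]; (cc,ss,a)=cv2.minAreaRect((P[:,:2]*1000).astype(np.float32))
            c=P.mean(0)
            D=np.hypot(W[...,0]-c[0],W[...,1]-c[1])
            q=(D<.045)&(H>.068)&(H<.085)
            out.append((ce[i].round(),st[i,4],np.round(P.mean(0)*1000),np.round(ss),rect(W[q]) if q.sum()>10 else None, None if p is None else np.median(p[q],0)))
    return out
E
python3 - <<'E'
from meas import *
z=np.load('top0.npz');W=z['W'];p=z['p'];H=np.nan_to_num(W[...,2])
for b in bottles(W,p): print(*b)
X,Y=W[...,0],W[...,1]
def box(m): 
    m=cv2.morphologyEx(m.astype(np.uint8),cv2.MORPH_OPEN,np.ones((2,2)))>0
    return rect(W[m]),m.sum()
vw=np.zeros(H.shape,bool);vw[210:250,180:292]=1
print('duct',box(vw&(H>.07)&(H<.09)))
print('dark plate',box(vw&(H>.07)&(H<.09)&(p.mean(2)<50)), 'light',p[230,220:245:4].mean(1),p[225,215:290:5].mean(1),H[230,205:290:6].round(3))
tr=np.zeros(H.shape,bool);tr[150:222,185:265]=1
print('tray dark',box(tr&(H>.035)&(H<.055)&(p.mean(2)<25)), np.median(H[180:190,220:235]))
print('rim',box(tr&(H>.052)&(H<.066)))
fr=np.zeros(H.shape,bool);fr[125:250,165:287]=1
print('frame top',box(fr&(H>.14)&(H<.16)))
g=np.zeros(H.shape,bool);g[160:218,278:345]=1
print('gate top',box(g&(H>.14)&(H<.16)))
w=np.zeros(H.shape,bool);w[215:236,295:368]=1
print('wedge',box(w&(p.mean(2)<40)))
for u in range(302,364,6): print(u,Y[226,u].round(3),H[226,u].round(3),end='; ')
E
```

```text
[177.  92.] 1806 [864. 398.  96.] [150. 150.] None [nan nan nan]
[82. 95.] 26 [848. 687. 100.] [10. 24.] (array([863.9, 671. ]), array([59.5, 52.4]), 86.3) [34. 34. 35.]
[419. 137.] 85 [ 724. -358.  101.] [85. 43.] (array([ 720.7, -355.4]), array([78., 32.]), 52.4) [65. 66. 66.]
[224. 140.] 114 [708. 243. 101.] [  4. 245.] (array([707.5, 243.3]), array([ 3.2, 89.2]), 5.5) [62. 61. 60.]
[380. 146.] 44 [ 693. -235.  102.] [64. 21.] (array([ 698. , -242.2]), array([70.2, 29.3]), 60.2) [33. 32. 32.]
[180. 160.] 59 [643. 374. 101.] [109.   6.] (array([643.4, 373.8]), array([86.9,  3.8]), 4.2) [62. 60. 59.]
[182. 214.] 109 [480. 361. 101.] [203.   6.] (array([481.5, 343.8]), array([88.9, 39.5]), 7.1) [113. 115. 120.]
[426. 191.] 141 [ 557. -376.   99.] [40. 39.] (array([ 557.4, -376.4]), array([54.2, 54.7]), 21.6) [89.5 85.5 86.5]
[472. 192.] 146 [ 553. -518.   99.] [40. 39.] (array([ 552.6, -516.8]), array([53.6, 53. ]), 21.7) [18.  34.5 76. ]
[396. 200.] 144 [ 527. -285.   99.] [38. 40.] (array([ 527.8, -284.9]), array([53.7, 53.9]), 12.6) [90. 86. 87.]
[436. 221.] 147 [ 464. -404.   99.
[... 1634 characters left out ...]
333333  37.          37.66666667  38.          39.
  38.33333333  43.66666667 148.         148.33333333 130.66666667] [ 0.075  0.078  0.071  0.069  0.074  0.069  0.077  0.078  0.078  0.076
  0.085  0.083  0.077  0.077 -0.005]
tray dark ((array([nan, nan]), array([0., 0.]), 0.0), np.int64(3166)) 0.043987759844343395
rim ((array([574.7, 256.5]), array([193.5, 227.4]), 5.3), np.int64(273))
frame top ((array([508.4, 170.1]), array([203.9, 503.3]), 50.7), np.int64(1104))
gate top ((array([566.8, -25. ]), array([ 18.1, 246.1]), 43.7), np.int64(222))
wedge ((array([451.3, -93.8]), array([186.9,  26.6]), 85.6), np.int64(747))
302 0.005 0.001; 308 -0.015 0.009; 314 -0.034 0.014; 320 -0.053 0.009; 326 -0.073 0.026; 332 -0.092 0.023; 338 -0.111 0.03; 344 -0.13 0.028; 350 -0.149 0.032; 356 -0.168 0.03; 362 -0.19 0.002;
  return _methods._mean(a, axis=axis, dtype=dtype,
  ret = um.true_divide(
```

```bash
python3 -m crank '[0,0,-50,0,0, 0,0,-100,0,0, -40,-40,-100,-5,0, -80,-75,-100,-10,0, -115,-110,-100,-15,0, -150,-142,-100,-20,0, -185,-175,-100,-25,0, -220,-208,-100,-29.8,0, -255,-240,-100,-29.8,0, -255,-240,-100,-29.8,0]'
python3 - <<'E'
from h import *
z=np.load('top0.npz');W=z['W'];p=z['p'];H=W[...,2]
m=np.zeros(H.shape,bool);m[150:222,190:265]=1
m&=(p.mean(2)<25)&(H>.035)&(H<.055)
m=cv2.morphologyEx(m.astype(np.uint8),cv2.MORPH_OPEN,np.ones((3,3)))>0
P=W[m];P=P[~np.isnan(P).any(1)];print('tray',cv2.minAreaRect((P[:,:2]*1000).astype(np.float32)))
print(toolR().round(3),rel([.4325,.1427,.110]))
E
```

```text
time: 2.1
tool_pos: [0.3934, 0.2404, 0.3316]
tool_rot: [0.001, -0.043, 0.999, -0.001]
contact_force: [0.4, 0.8, 0.2]
gripper_width: -0.004
tray ((578.8280639648438, 242.9654541015625), (181.1241912841797, 180.4663848876953), 4.708237171173096)
[[-0.996 -0.085  0.002]
 [-0.085  0.996 -0.001]
 [-0.002 -0.001 -1.   ]] [ -30.3 -100.3  221.8]
```

```bash
python3 -m crank '[-10,-35,0,0,0, -20,-70,30,0,0, -30,-100,70,0,0, -30,-100,110,0,0, -30,-100,150,0,0, -30,-100,185,0,0, -30,-100,210,0,0, -30,-100,225,0,0, -30,-100,235,0,0, -30,-100,239,0,0]'; python3 -m crank '[0,0,2,0,0, 0,0,4,0,0, 0,0,6,0,0, 0,0,8,0,0, 0,0,10,0,0, 0,0,11,0,0, 0,0,12,0,0, 0,0,12,0,0, 0,0,12,0,0, 0,0,12,0,0]'
```

```text
time: 3.1
tool_pos: [0.4302, 0.1484, 0.0915]
tool_rot: [-0.001, -0.047, 0.999, -0.0]
contact_force: [-0.5, 0.2, -0.7]
gripper_width: -0.001
time: 4.1
tool_pos: [0.4307, 0.1481, 0.0804]
tool_rot: [0.0, -0.047, 0.999, 0.0]
contact_force: [-0.1, 0.0, -0.9]
gripper_width: 0.0
```

```bash
python3 -m crank '[0,0,0.5,0,0, 0,0,1,0,0, 0,0,1.5,0,0, 0,0,2,0,0, 0,0,2.5,0,0, 0,0,2.5,0,0, 0,0,2.5,0,0, 0,0,2.5,0,0, 0,0,2.5,0,0, 0,0,2.5,0,0]'
```

```text
time: 5.1
tool_pos: [0.4309, 0.1482, 0.0799]
tool_rot: [-0.0, -0.047, 0.999, -0.0]
contact_force: [-7.1, -1.4, 13.5]
gripper_width: -0.002
```

```bash
python3 -m crank '[0,5,1,0,0, 0,14,1,0,0, 0,23,1,0,0, 0,32,1,0,0, 0,42,1,0,0, 0,52,1,0,0, 0,62,1,0,0, 0,72,1,0,0, 0,81,1,0,0, 0,86,1,0,0]';  python3 -m crank '[0,2,0,0,0, 0,2,0,0,0, 0,0,-30,0,0, 0,0,-70,0,0, 0,0,-110,0,0, 0,0,-150,0,0, -20,0,-190,0,0, -40,0,-230,0,0, -60,0,-260,0,70, -60,0,-260,0,70]'
python3 - <<'E'
from h import *
print(toolR().round(3))
p,d,c=grab('wrist','w1.png'); np.savez('w1.npz',p=p,d=d,W=cloud(d,c))
p,d,c=grab('top','t1.png'); W=cloud(d,c)
for r in regions_of('top','vent_top'):
    P=W[r["region"]];P=P[~np.isnan(P).any(1)];print(r['confidence'],r['extent'].round() if hasattr(r['extent'],'round') else r['extent'],P.mean(0))
E
```

```text
time: 6.1
tool_pos: [0.4251, 0.233, 0.0799]
tool_rot: [0.002, -0.047, 0.999, -0.002]
contact_force: [0.5, -9.2, 12.1]
gripper_width: 0.004
time: 7.1
tool_pos: [0.4857, 0.2399, 0.3425]
tool_rot: [0.005, -0.046, 0.999, 0.001]
contact_force: [0.3, 0.2, 0.2]
gripper_width: 0.332
[[-0.996 -0.092  0.009]
 [-0.092  0.996  0.003]
 [-0.009  0.002 -1.   ]]
0.76 [231.6, 229.9, 35.8, 19.8] [0.42986052 0.2227773  0.07869592]
0.5 [332.0, 225.8, 61.2, 14.5] [ 0.45548419 -0.09077019  0.0214414 ]
```

View pics/w1.png

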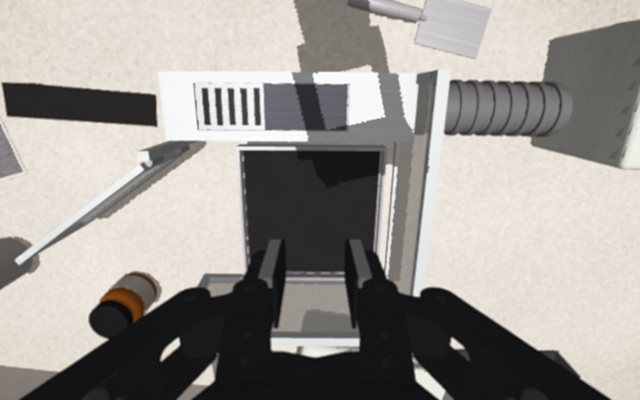

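The wrist view shows the vent grille exposed at (232,105), with the plate now at (306,106), so the vent is open. The side force at the end of the slide shows it met the stop. Next I refine the tray and bottle poses.

Run:
```python
from h import *
from meas import rect
z=np.load('w1.npz');W=z['W'];p=z['p'];H=W[...,2]
g=p.mean(2)
m=np.zeros(H.shape,bool);m[140:240,235:395]=1
P=W[m&(H>.052)&(H<.066)];print('rim',rect(P),np.median(P[:,2]))
def at(u,v): return W[v,u].round(3)
print('rim corners',at(241,150),at(383,150),W[140:160:2,310].round(3).tolist())
print('floor',W[200,300])
# duct top fit
m[:]=0;m[75:136,165:400]=1
P=W[m&(H>.074)&(H<.088)];print('duct',rect(P),len(P))
# floor edges by gray at row 200 / col 310
print('row200',[(u,int(g[200,u]),at(u,200).tolist()) for u in list(range(236,252,2))+list(range(374,392,2))])
```

```text
rim (array([544. , 241.1]), array([133.5, 198.5]), 4.8) 0.05714313676469393
rim corners [0.493 0.142 0.044] [0.473 0.33  0.058] [[0.466, 0.234, 0.079], [0.48, 0.234, -0.0], [0.483, 0.234, -0.002], [0.478, 0.234, 0.049], [0.479, 0.234, 0.058], [0.484, 0.235, 0.043], [0.487, 0.235, 0.045], [0.489, 0.235, 0.045], [0.492, 0.235, 0.045], [0.495, 0.236, 0.045]]
floor [0.55558269 0.22693423 0.04574207]
duct (array([428.2, 195.3]), array([ 70.3, 287.6]), 5.2) 12710
row200 [(236, 231, [0.58, 0.127, -0.0]), (238, 231, [0.58, 0.13, -0.001]), (240, 213, [0.559, 0.145, 0.057]), (242, 140, [0.561, 0.147, 0.053]), (244, 86, [0.563, 0.148, 0.044]), (246, 56, [0.563, 0.151, 0.045]), (248, 40, [0.562, 0.154, 0.046]), (250, 41, [0.562, 0.157, 0.045]), (374, 37, [0.547, 0.331, 0.044]), (376, 100, [0.546, 0.334, 0.045]), (378, 147, [0.546, 0.337, 0.045]), (380, 143, [0.542, 0.336, 0.058]), (382, 204, [0.542, 0.339, 0.056]), (384, 232, [0.559, 0.356, 0.001]), (386, 234, [0.559, 0.36, -0.001]), (388, 231, [0.559, 0.363, -0.002]), (390, 154, [0.557, 0.365, 0.003])]
```

```bash
cat >> meas.py <<'E'
def plan(name,xyz,head):
    R=toolR(); h=np.degrees(np.arctan2(R[1,1],R[0,1])); dy=(head-h+90)%180-90
    print(name,'shift',rel(np.array(xyz)/1000.),'yaw',round(-dy,1))
def scan(extra=True):
    p,d,c=grab('top'); W=cloud(d,c); res=[]
    for b in bottles(W,p):
        if b[4] is None: continue
        col=b[5]; 
        if 380<b[2][0]<680 and b[2][1]>-520 and b[2][1]<-150 and abs(b[4][1]-54).max()<8 and np.ptp(col)<15:
            print('bottle',b[4],col); res.append(b[4])
    return res,W,p
E
python3 - <<'E'
from meas import *
r,W,p=scan()
for c,s,a in r: plan(str(c),[c[0],c[1],260],a+90)
E
```

```text
bottle (array([ 557.2, -375.6]), array([53.8, 54.1]), 22.2) [103.  99.  99.]
bottle (array([ 527.6, -285.1]), array([53.5, 53.4]), 12.7) [103.  99. 100.]
bottle (array([ 464.3, -404.1]), array([53.5, 54.2]), 23.2) [104.  99. 100.]
bottle (array([ 437.3, -318.3]), array([53.3, 53.8]), 22.1) [105.5 101.  102. ]
[ 557.2 -375.6] shift [ -18.2 -619.1   75.1] yaw -16.8
[ 527.6 -285.1] shift [   2.8 -526.2   75.1] yaw -7.3
[ 464.3 -404.1] shift [  76.9 -638.8   75.5] yaw -17.8
[ 437.3 -318.3] shift [  95.8 -550.8   75.5] yaw -16.7
  return _methods._mean(a, axis=axis, dtype=dtype,
  ret = um.true_divide(
```

```bash
python3 -m crank '[0,-48,0,-4,80, 0,-96,0,-7,80, 0,-144,20,-7.3,80, 1,-192,40,-7.3,80, 1,-240,60,-7.3,80, 2,-288,75,-7.3,80, 2,-336,75,-7.3,80, 2,-384,75,-7.3,80, 3,-432,75,-7.3,80, 3,-480,75,-7.3,80]'; python3 -W ignore - <<'E'
from meas import *
plan('',[527.6,-285,45],102.7)
E
```

```text
time: 8.3
tool_pos: [0.5227, -0.2401, 0.2596]
tool_rot: [-0.001, -0.11, 0.994, 0.001]
contact_force: [1.3, 0.4, -0.4]
gripper_width: 0.801
 shift [  4.6 -45.4 214.6] yaw -0.1
```

```bash
python3 -m crank '[5,-45,0,0,80, 5,-45,40,0,80, 5,-45,80,0,80, 5,-45,120,0,80, 5,-45,155,0,80, 5,-45,185,0,80, 5,-45,203,0,80, 5,-45,214,0,80, 5,-45,214,0,80, 5,-45,214,0,80]'; python3 -m crank '[0,0,0,0,30, 0,0,0,0,30, 0,0,0,0,30, 0,0,0,0,30, 0,0,0,0,30, 0,0,0,0,30, 0,0,-10,0,30, 0,0,-25,0,30, 0,0,-40,0,30, 0,0,-40,0,30]'; python3 -W ignore - <<'E'
from meas import *
plan('A',[617.9,292.2,265],95)
plan('Alow',[617.9,292.2,90],95)
E
```

```text
time: 9.3
tool_pos: [0.5292, -0.2837, 0.0482]
tool_rot: [0.0, -0.11, 0.994, -0.0]
contact_force: [-0.1, -0.2, 0.9]
gripper_width: 0.802
time: 10.3
tool_pos: [0.5308, -0.285, 0.0913]
tool_rot: [0.002, -0.11, 0.994, -0.002]
contact_force: [-0.2, 0.1, -2.7]
gripper_width: 0.62
A shift [-212.1  543.4 -175.2] yaw 7.7
Alow shift [-2.114e+02  5.441e+02 -2.000e-01] yaw 7.7
```

```bash
python3 -m crank '[0,20,-45,0,30, -10,50,-90,0,30, -25,90,-135,2,30, -43,130,-175,4,30, -61,172,-175,6,30, -79,214,-175,7.7,30, -98,258,-175,7.7,30, -117,302,-175,7.7,30, -136,346,-175,7.7,30, -153,390,-175,7.7,30]'; python3 -m crank '[-19,44,0,0,30, -38,88,0,0,30, -56,130,0,0,30, -58,152,0,0,30, -58,153,0,0,30, -58,153,0,0,30, -58,153,0,0,30, -58,153,0,0,30, -58,153,0,0,30, -58,153,0,0,30]'; python3 -W ignore - <<'E'
from meas import *
print(status.state()['gripper_width'])
plan('Alow',[617.9,292.2,92],95)
E
```

```text
time: 11.3
tool_pos: [0.5923, 0.1288, 0.2626]
tool_rot: [0.0, -0.043, 0.999, -0.0]
contact_force: [0.4, 0.5, -3.1]
gripper_width: 0.614
time: 12.3
tool_pos: [0.6372, 0.2835, 0.263]
tool_rot: [0.0, -0.043, 0.999, 0.0]
contact_force: [-0.2, -0.3, -4.1]
gripper_width: 0.621
0.6214365879054151
Alow shift [ 18.5  10.3 171. ] yaw -0.1
```

```bash
python3 -m crank '[18,10,0,0,30, 18,10,35,0,30, 18,10,70,0,30, 18,10,100,0,30, 18,10,125,0,30, 18,10,145,0,30, 18,10,158,0,30, 18,10,166,0,30, 18,10,169,0,30, 18,10,170,0,30]'; python3 -m crank '[0,0,0,0,30, 0,0,0,0,30, 0,0,0,0,76, 0,0,0,0,76, 0,0,0,0,76, 0,0,-30,0,76, 0,0,-70,0,76, 0,0,-110,0,76, 0,0,-150,0,76, 0,0,-175,0,76]'; python3 -W ignore - <<'E'
from meas import *
grab('wrist','w2.png')
r,W,p=scan()
for c,s,a in r: plan(str(c),[c[0],c[1],260],a+90)
E
```

```text
time: 13.3
tool_pos: [0.6191, 0.2928, 0.0948]
tool_rot: [0.001, -0.043, 0.999, 0.0]
contact_force: [-4.0, -1.4, 3.3]
gripper_width: 0.623
time: 14.3
tool_pos: [0.6194, 0.2931, 0.2722]
tool_rot: [0.003, -0.043, 0.999, 0.001]
contact_force: [0.6, 0.3, 0.1]
gripper_width: 0.76
bottle (array([ 557.1, -376.1]), array([53.7, 54.6]), 21.1) [106.5 102.  102. ]
bottle (array([ 464.5, -404.7]), array([53.6, 55.4]), 23.1) [107. 102. 103.]
bottle (array([ 437. , -318.4]), array([53.8, 53.4]), 22.2) [110.  105.5 106.5]
[ 557.1 -376.1] shift [ 121.2 -661.7   11.3] yaw -16.1
[ 464.5 -404.7] shift [ 215.9 -682.2   10.3] yaw -18.1
[ 437.  -318.4] shift [ 235.9 -593.8   10.3] yaw -17.2
```

View pics/w2.png

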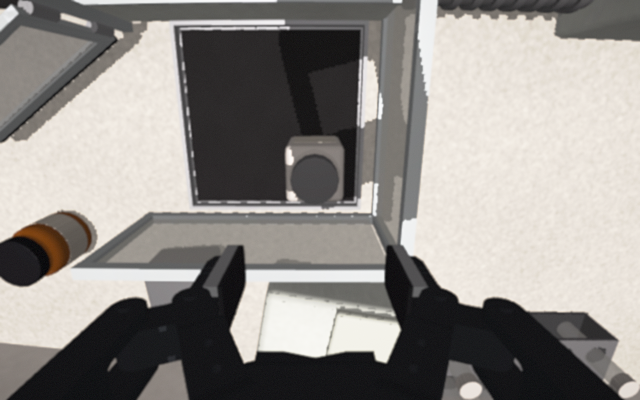

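Bottle 1 stands upright in the tray's far-back corner, at (315,172) in the wrist view. Next is the bottle at (437,-318).

```bash
python3 -m crank '[17,-44,0,-4,80, 35,-88,0,-8,80, 52,-132,0,-12,80, 70,-176,0,-16,80, 87,-220,0,-17,80, 105,-264,5,-17,80, 122,-308,8,-17,80, 140,-352,10,-17,80, 157,-396,10,-17,80, 175,-440,10,-17,80]';  python3 -W ignore - <<'E'
from meas import *
plan('',[437,-318.4,45],112.2)
E
```

```text
time: 15.4
tool_pos: [0.4806, -0.1622, 0.2561]
tool_rot: [-0.001, -0.19, 0.982, 0.001]
contact_force: [0.8, -1.7, -0.0]
gripper_width: 0.802
 shift [  98.6 -128.9  211. ] yaw -0.2
```

```bash
python3 -m crank '[30,-39,0,0,80, 60,-78,0,0,80, 90,-117,10,0,80, 98,-127,50,0,80, 98,-127,90,0,80, 98,-127,130,0,80, 98,-127,150,0,80, 98,-127,150,0,80, 98,-127,150,0,80, 98,-127,150,0,80]';  python3 -W ignore - <<'E'
from meas import *
plan('',[437,-318.4,46],112.2)
E
```

```text
time: 16.4
tool_pos: [0.4394, -0.316, 0.1096]
tool_rot: [0.001, -0.19, 0.982, -0.001]
contact_force: [0.2, -0.5, 0.9]
gripper_width: 0.804
 shift [ 3.2 -1.1 63.6] yaw -0.2
```

```bash
python3 -m crank '[3,-1,25,0,80, 3,-1,45,0,80, 3,-1,58,0,80, 3,-1,62,0,80, 3,-1,62,0,30, 3,-1,62,0,30, 3,-1,62,0,30, 3,-1,62,0,30, 3,-1,62,0,30, 3,-1,62,0,30]';  python3 -m crank '[0,0,-15,0,30, 0,0,-40,0,30, 0,0,-75,0,30, 0,0,-115,0,30, 0,0,-155,0,30, 0,0,-190,0,30, 0,0,-220,0,30, 0,0,-220,0,30, 0,0,-220,0,30, 0,0,-220,0,30]'; python3 -W ignore - <<'E'
from meas import *
plan('B',[528.3,284.4,270],95)
E
```

```text
time: 17.4
tool_pos: [0.4367, -0.3178, 0.0468]
tool_rot: [0.001, -0.19, 0.982, -0.001]
contact_force: [0.7, -1.0, 3.7]
gripper_width: 0.621
time: 18.4
tool_pos: [0.4349, -0.3162, 0.2626]
tool_rot: [-0.002, -0.19, 0.982, 0.002]
contact_force: [0.5, -0.2, -4.9]
gripper_width: 0.62
B shift [-311.   522.2   -5.6] yaw 16.9
```

```bash
python3 -m crank '[-10,16,-5,0,30, -34,57,-5,0,30, -59,99,-5,3,30, -84,141,-5,6,30, -109,183,-5,9,30, -134,225,-5,12,30, -159,267,-5,15,30, -184,309,-5,16.9,30, -209,351,-5,16.9,30, -234,393,-5,16.9,30]';  python3 -W ignore - <<'E'
from meas import *
plan('B',[528.3,284.4,265],95)
E
```

```text
time: 19.4
tool_pos: [0.5048, 0.1374, 0.2691]
tool_rot: [-0.001, -0.044, 0.999, -0.0]
contact_force: [0.6, -0.7, -4.3]
gripper_width: 0.621
B shift [-36.5 144.3   4. ] yaw 0.1
```

```bash
python3 -m crank '[-9,36,0,0,30, -18,72,0,0,30, -27,108,0,0,30, -36,142,0,0,30, -36,142,20,0,30, -36,142,55,0,30, -36,142,90,0,30, -36,142,120,0,30, -36,142,120,0,30, -36,142,120,0,30]';  python3 -W ignore - <<'E'
from meas import *
print(status.state()['gripper_width'])
plan('B',[528.3,284.4,92],95)
E
```

```text
time: 20.4
tool_pos: [0.5283, 0.2794, 0.1496]
tool_rot: [-0.002, -0.044, 0.999, -0.0]
contact_force: [-0.7, 0.1, -2.4]
gripper_width: 0.619
0.6189957639014768
B shift [-0.6  5.  57.6] yaw 0.1
```

```bash
python3 -m crank '[0,5,20,0,30, 0,5,38,0,30, 0,5,48,0,30, 0,5,54,0,30, 0,5,57,0,30, 0,5,58,0,30, 0,5,58,0,30, 0,5,58,0,30, 0,5,58,0,76, 0,5,58,0,76]'; python3 -m crank '[0,0,0,0,76, 0,0,-20,0,76, 0,0,-50,0,76, 0,0,-90,0,76, 0,0,-130,0,76, 0,0,-170,0,76, 0,-35,-175,0,80, 0,-70,-175,0,80, 0,-110,-175,0,80, 0,-150,-175,0,80]'; python3 -W ignore - <<'E'
from meas import *
r,W,p=scan()
for c,s,a in r: plan(str(c),[c[0],c[1],260],a+90)
E
```

```text
time: 21.4
tool_pos: [0.5301, 0.2846, 0.0942]
tool_rot: [0.001, -0.044, 0.999, 0.0]
contact_force: [-0.4, -0.2, 0.5]
gripper_width: 0.76
time: 22.4
tool_pos: [0.5425, 0.1337, 0.2686]
tool_rot: [0.001, -0.044, 0.999, 0.0]
contact_force: [1.0, 0.0, 0.4]
gripper_width: 0.798
bottle (array([ 557.4, -375.9]), array([53.8, 53.5]), 22.0) [96. 92. 92.]
bottle (array([ 464.4, -404.5]), array([53. , 55.1]), 22.3) [97.  92.5 93. ]
[ 557.4 -375.9] shift [  28.1 -503.8   10.8] yaw -17.2
[ 464.4 -404.5] shift [ 123.1 -524.5   10.8] yaw -17.5
```

```bash
python3 -m crank '[11,-47,0,-4,80, 22,-94,0,-8,80, 33,-141,0,-12,80, 44,-188,5,-16,80, 55,-235,10,-17.3,80, 66,-282,10,-17.3,80, 77,-329,10,-17.3,80, 88,-376,10,-17.3,80, 99,-423,10,-17.3,80, 110,-470,10,-17.3,80]';  python3 -W ignore - <<'E'
from meas import *
plan('',[464.4,-404.5,110],112.2)
E
```

```text
time: 23.45
tool_pos: [0.4737, -0.345, 0.2585]
tool_rot: [0.0, -0.194, 0.981, -0.0]
contact_force: [1.1, -0.3, -0.1]
gripper_width: 0.796
 shift [ 31.4 -51.4 148.5] yaw 0.1
```

```bash
python3 -m crank '[16,-26,0,0,80, 31,-50,0,0,80, 31,-50,40,0,80, 31,-50,80,0,80, 31,-50,120,0,80, 31,-50,145,0,80, 31,-50,148,0,80, 31,-50,148,0,80, 31,-50,148,0,80, 31,-50,148,0,80]';  python3 -W ignore - <<'E'
from meas import *
r,W,p=scan()
plan('',[464.4,-404.5,47],112.2)
E
```

```text
time: 24.45
tool_pos: [0.4657, -0.4022, 0.1127]
tool_rot: [0.001, -0.194, 0.981, -0.002]
contact_force: [0.1, -0.7, 0.1]
gripper_width: 0.799
bottle (array([ 557.5, -376. ]), array([53.9, 54.5]), 21.9) [101.  98.  98.]
 shift [ 2.  -1.6 65.3] yaw 0.1
```

```bash
python3 -m crank '[2,-2,25,0,80, 2,-2,45,0,80, 2,-2,58,0,80, 2,-2,64,0,80, 2,-2,64,0,30, 2,-2,64,0,30, 2,-2,64,0,30, 2,-2,64,0,30, 2,-2,64,0,30, 2,-2,64,0,30]';  python3 -m crank '[0,0,-15,0,30, 0,0,-40,0,30, 0,0,-75,0,30, 0,0,-115,0,30, 0,0,-155,0,30, 0,0,-190,0,30, 0,0,-220,0,30, 0,0,-220,0,30, 0,0,-220,0,30, 0,0,-220,0,30]'; python3 -W ignore - <<'E'
from meas import *
plan('C',[625.7,202.6,265],95)
E
```

```text
time: 25.5
tool_pos: [0.4634, -0.4037, 0.0461]
tool_rot: [0.0, -0.194, 0.981, -0.0]
contact_force: [-0.1, 0.3, -1.3]
gripper_width: 0.621
time: 26.5
tool_pos: [0.4626, -0.4028, 0.2635]
tool_rot: [-0.001, -0.194, 0.981, 0.002]
contact_force: [-0.1, -0.5, -2.6]
gripper_width: 0.621
C shift [-3.810e+02  4.979e+02 -3.000e-01] yaw 17.3
```

```bash
python3 -m crank '[-12,16,-3,0,30, -40,52,-3,0,30, -68,89,-3,3,30, -96,126,-3,6,30, -124,163,-3,9,30, -153,200,-3,12,30, -182,238,-3,15,30, -211,276,-3,17.3,30, -240,314,-3,17.3,30, -270,353,-3,17.3,30]';  python3 -W ignore - <<'E'
from meas import *
plan('C',[625.7,202.6,265],95)
E
```

```text
time: 27.5
tool_pos: [0.5778, 0.0284, 0.267]
tool_rot: [-0.001, -0.044, 0.999, 0.0]
contact_force: [0.9, 0.1, -1.7]
gripper_width: 0.621
C shift [-63.1 169.3   2. ] yaw 0.1
```

```bash
python3 -m crank '[-16,42,0,0,30, -32,84,0,0,30, -48,126,0,0,30, -63,167,0,0,30, -63,167,20,0,30, -63,167,55,0,30, -63,167,90,0,30, -63,167,115,0,30, -63,167,115,0,30, -63,167,115,0,30]';  python3 -W ignore - <<'E'
from meas import *
print(status.state()['gripper_width'])
plan('C',[625.7,202.6,92],95)
E
```

```text
time: 28.5
tool_pos: [0.6258, 0.1978, 0.1527]
tool_rot: [-0.001, -0.044, 0.999, -0.0]
contact_force: [0.7, 0.6, -1.3]
gripper_width: 0.622
0.6220372418886561
C shift [-0.5  4.8 60.7] yaw 0.1
```

```bash
python3 -m crank '[0,3,22,0,30, 0,3,40,0,30, 0,3,50,0,30, 0,3,56,0,30, 0,3,59,0,30, 0,3,60,0,30, 0,3,60,0,30, 0,3,60,0,30, 0,3,60,0,76, 0,3,60,0,76]'; python3 -m crank '[0,0,0,0,76, 0,0,-20,0,76, 0,0,-50,0,76, 0,0,-90,0,76, 0,0,-130,0,76, 0,0,-170,0,76, 0,-35,-170,0,80, 0,-70,-170,0,80, 0,-110,-170,0,80, 0,-150,-170,0,80]'; python3 -W ignore - <<'E'
from meas import *
r,W,p=scan()
cv2.imwrite('pics/t3.png',p[...,::-1][130:330,160:480].repeat(2,0).repeat(2,1))
for c,s,a in r: plan(str(c),[c[0],c[1],260],a+90)
E
```

```text
time: 29.5
tool_pos: [0.6273, 0.2005, 0.0949]
tool_rot: [0.001, -0.044, 0.999, 0.0]
contact_force: [0.5, -0.1, -0.3]
gripper_width: 0.756
time: 30.5
tool_pos: [0.6399, 0.0498, 0.2644]
tool_rot: [0.001, -0.044, 0.999, -0.0]
contact_force: [0.5, 0.5, -0.5]
gripper_width: 0.8
bottle (array([ 557.5, -376.1]), array([53.6, 54.4]), 20.8) [100.  96.  97.]
[ 557.5 -376.1] shift [ 117.7 -411.5    6.1] yaw -16.0
```

View pics/t3.png

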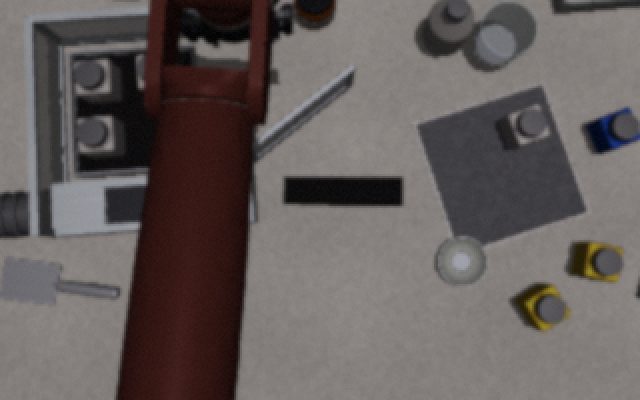

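Two bottles are visible in the tray at (92,76) and (96,134), with a third partly hidden by the arm. The last white one is at (526,126) on the mat.

```bash
python3 -m crank '[10,-40,0,-4,80, 24,-85,0,-8,80, 38,-130,0,-12,80, 52,-178,0,-16,80, 66,-226,5,-17,80, 80,-274,6,-17,80, 94,-322,6,-17,80, 106,-370,6,-17,80, 114,-405,6,-17,80, 118,-411,6,-17,80]';  python3 -W ignore - <<'E'
from meas import *
plan('',[557.5,-376,110],112)
E
```

```text
time: 31.55
tool_pos: [0.5574, -0.3726, 0.2577]
tool_rot: [-0.0, -0.189, 0.982, -0.0]
contact_force: [0.2, 1.2, -0.4]
gripper_width: 0.799
 shift [  1.1  -3.1 147.7] yaw -0.2
```

```bash
python3 -m crank '[1,-2,45,0,80, 1,-2,90,0,80, 1,-2,130,0,80, 1,-2,160,0,80, 1,-2,185,0,80, 1,-2,200,0,80, 1,-2,208,0,80, 1,-2,211,0,80, 1,-2,211,0,30, 1,-2,211,0,30]';  python3 -m crank '[0,0,0,0,30, 0,0,0,0,30, 0,0,0,0,30, 0,0,0,0,30, 0,0,-15,0,30, 0,0,-40,0,30, 0,0,-80,0,30, 0,0,-120,0,30, 0,0,-165,0,30, 0,0,-215,0,30]'; python3 -W ignore - <<'E'
from meas import *
plan('D',[536.1,194.8,265],95)
E
```

```text
time: 32.55
tool_pos: [0.5595, -0.3719, 0.0489]
tool_rot: [0.001, -0.191, 0.982, -0.001]
contact_force: [1.5, -1.5, 2.3]
gripper_width: 0.621
time: 33.55
tool_pos: [0.5567, -0.3697, 0.2612]
tool_rot: [-0.002, -0.191, 0.982, 0.002]
contact_force: [-0.1, -0.3, -2.6]
gripper_width: 0.616
D shift [-192.8  531.    -1.7] yaw 17.0
```

```bash
python3 -m crank '[-6,16,-4,0,30, -21,58,-4,0,30, -36,100,-4,3,30, -51,142,-4,6,30, -66,184,-4,9,30, -81,226,-4,12,30, -97,268,-4,15,30, -113,312,-4,17,30, -129,356,-4,17,30, -145,400,-4,17,30]';  python3 -W ignore - <<'E'
from meas import *
plan('D',[536.1,194.8,265],95)
E
```

```text
time: 34.55
tool_pos: [0.5406, 0.0563, 0.2641]
tool_rot: [-0.002, -0.044, 0.999, 0.0]
contact_force: [0.4, -0.6, -3.1]
gripper_width: 0.617
D shift [ -7.7 138.4  -0.9] yaw 0.0
```

```bash
python3 -m crank '[-2,40,0,0,30, -4,80,0,0,30, -7,120,0,0,30, -8,137,0,0,30, -8,137,20,0,30, -8,137,55,0,30, -8,137,90,0,30, -8,137,112,0,30, -8,137,112,0,30, -8,137,112,0,30]';  python3 -W ignore - <<'E'
from meas import *
print(status.state()['gripper_width'])
plan('D',[536.1,194.8,92],95)
E
```

```text
time: 35.55
tool_pos: [0.5378, 0.1909, 0.1533]
tool_rot: [-0.001, -0.044, 0.999, -0.0]
contact_force: [0.0, -0.3, -1.3]
gripper_width: 0.623
0.622503601354431
D shift [ 1.3  4.1 61.3] yaw 0.0
```

```bash
python3 -m crank '[0,3,22,0,30, 0,3,40,0,30, 0,3,50,0,30, 0,3,55,0,30, 0,3,58,0,30, 0,3,59,0,30, 0,3,59,0,30, 0,3,59,0,30, 0,3,59,0,76, 0,3,59,0,76]'; python3 -m crank '[0,0,0,0,76, 0,0,-20,0,76, 0,0,-50,0,76, 0,0,-90,0,76, 0,0,-130,0,76, 0,0,-170,0,76, 0,0,-210,0,40, -20,0,-230,0,20, -40,0,-240,0,0, -40,0,-240,0,0]'; python3 -W ignore - <<'E'
from meas import *
p,d,c=grab('wrist','w4.png'); W=cloud(d,c); H=W[...,2]
m=((H>.13)&(H<.15)).astype(np.uint8)
n,l,st,ce=cv2.connectedComponentsWithStats(m)
ex=np.array([.9962,.0872]);ey=np.array([-.0872,.9962])
for i in range(1,n):
    if st[i,4]>200:
        P=W[l==i];cc,ss,_=cv2.minAreaRect((P[:,:2]*1000).astype(np.float32));q=np.array(cc)-[577,243.5];print(np.round(cc),np.round(ss),'tray',q@ex,q@ey,np.percentile(P[:,2],[5,50,95]))
E
```

```text
time: 36.55
tool_pos: [0.539, 0.1945, 0.0959]
tool_rot: [0.001, -0.044, 0.999, 0.0]
contact_force: [0.2, 0.5, -0.1]
gripper_width: 0.759
time: 37.55
tool_pos: [0.58, 0.1979, 0.3373]
tool_rot: [0.002, -0.044, 0.999, 0.0]
contact_force: [0.1, -0.5, 0.4]
gripper_width: 0.08
[570. 358.] [111. 313.] tray 3.0977822021484376 114.5985921875 [0.13711606 0.14526149 0.14982032]
[558. -12.] [ 13. 225.] tray -41.11777060546875 -253.0347733734131 [0.13763766 0.14837025 0.14972132]
[533. 194.] [41. 41.] tray -47.786989172363285 -45.320547216796875 [0.14285481 0.14412466 0.14538093]
[528. 284.] [41. 41.] tray -45.46915295410156 44.90074346923828 [0.13927671 0.14415774 0.14552479]
[615. 293.] [41. 41.] tray 41.99864091796875 45.97907197875976 [0.13549524 0.1442927  0.14553787]
[626. 200.] [41. 41.] tray 44.64104969482422 -47.159393292236324 [0.13676281 0.14417831 0.14544361]
[716. 118.] [13. 85.] tray 127.64801329345703 -137.6482011566162 [0.13102421 0.14593628 0.1498729 ]
```

View pics/w4.png

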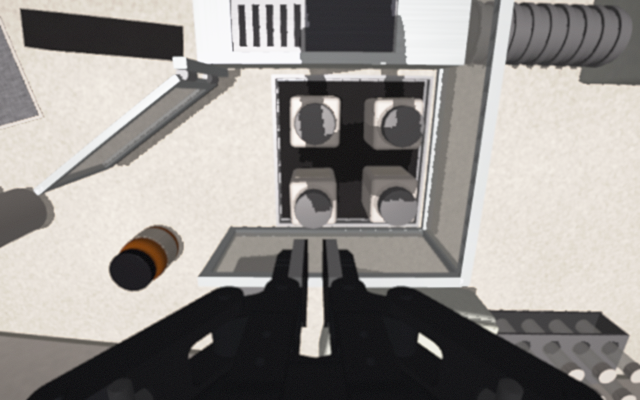

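All four bottles stand in the tray, at (316,120), (400,122), (314,200) and (392,198). They are upright, with centres within about 48 mm of the tray centre. Next the gate: go to its outer side.

```bash
python3 -m crank '[6,-48,0,0,0, 12,-96,0,0,0, 18,-144,0,0,0, 24,-192,0,0,0, 30,-240,0,0,0, 33,-288,0,0,0, 33,-288,45,0,0, 33,-288,95,0,0, 33,-288,145,0,0, 33,-288,185,0,0]'
cat >> meas.py <<'E'
ORG=np.array([443.3,51.1]);EX=np.array([.9962,.0872]);EY=np.array([-.0872,.9962])
def st(w): q=np.asarray(w)[...,:2]-ORG; return np.stack([q@EX,q@EY],-1)
def sw(x,y): return ORG+x*EX+y*EY
def gate():
    p,d,c=grab('top');W=cloud(d,c)*1000
    S=st(W); H=W[...,2]
    k=(H>138)&(H<158)&(S[...,1]<-4 if True else 0)&(S[...,1]>-215)&(S[...,0]>40)&(S[...,0]<275)
    return S[k],W,p
E
python3 -W ignore - <<'E'
from meas import *
S,W,p=gate()
m=S.mean(0); v=np.linalg.svd(S-m)[2][0]; v*=np.sign(v[0]); t=(S-m)@v
print(len(S),m,'ang',-np.arctan2(v[1],v[0]),'ends',m+v*np.percentile(t,1),m+v*np.percentile(t,99),'pass x55 at y',m[1]+(55-m[0])*v[1]/v[0])
s=status.state()['tool_pos'];print('tool st',st(np.array(s)*1000),s[2])
E
```

```text
time: 38.6
tool_pos: [0.5676, -0.0912, 0.1453]
tool_rot: [-0.002, -0.044, 0.999, 0.001]
contact_force: [-0.1, 0.1, -0.5]
gripper_width: -0.005
61 [ 78.70129299 -27.11900297] ang 0.9456750782861614 ends [62.74217611 -5.00481925] [ 96.56909926 -51.87801399] pass x55 at y 5.72333733707562
tool st [ 107.32969665 -150.94814205] 0.13757873038322052
```

```bash
python3 -W ignore - <<'E'
import numpy as np
r=153
for th,off in [(.95,46),(.95,25)]+[(t,14) for t in np.arange(.9,-.01,-.09)]:
    P=np.array([55+r*np.cos(th)-off*np.sin(th)-107.3,-r*np.sin(th)-off*np.cos(th)+151]); print(round(th,2),'tx',round(-P[0]),'ty',round(P[1]))
E
```

```text
0.95 tx 1 ty 0
0.95 tx -16 ty 12
0.9 tx -32 ty 22
0.81 tx -43 ty 31
0.72 tx -53 ty 40
0.63 tx -63 ty 50
0.54 tx -72 ty 60
0.45 tx -79 ty 72
0.36 tx -86 ty 84
0.27 tx -91 ty 97
0.18 tx -96 ty 110
0.09 tx -99 ty 123
0.0 tx -101 ty 137
```

```bash
python3 -m crank '[0,0,25,0,0, 0,0,38,0,0, -8,6,38,0,0, -16,12,38,0,0, -24,17,38,0,0, -32,22,38,0,0, -43,31,38,0,0, -53,40,38,0,0, -63,50,38,0,0, -72,60,38,0,0]';  python3 -W ignore - <<'E'
from meas import *
s=status.state();print('tool st',st(np.array(s['tool_pos'])*1000),s['contact_force'])
E
python3 -m crank '[-7,12,0,0,0, -14,24,0,0,0, -19,37,0,0,0, -24,50,0,0,0, -26,57,0,0,0, -27,63,0,0,0, -28,69,0,0,0, -28,69,0,0,0, -28,69,0,0,0, -28,69,0,0,0]';  python3 -W ignore - <<'E'
from meas import *
s=status.state();print('tool st',st(np.array(s['tool_pos'])*1000),s['contact_force'])
E
```

```text
time: 39.65
tool_pos: [0.6378, -0.0247, 0.1119]
tool_rot: [-0.0, -0.044, 0.999, 0.0]
contact_force: [-1.5, -0.3, 1.0]
gripper_width: -0.0
tool st [187.12481442 -92.45153178] [-1.49468884 -0.2676691   1.00500351]
time: 40.65
tool_pos: [0.6587, 0.045, 0.1117]
tool_rot: [-0.0, -0.044, 0.999, -0.0]
contact_force: [-0.6, 0.2, 0.2]
gripper_width: -0.002
tool st [214.04362448 -24.86199654] [-0.5663835   0.19597676  0.16372354]
```

```bash
python3 -m crank '[0,2,0,0,0, 0,4,0,0,0, 0,6,0,0,0, 0,8,0,0,0, 0,10,0,0,0, 0,10,0,0,0, 0,10,0,0,0, 0,10,0,0,0, 0,10,0,0,0, 0,10,0,0,0]'; python3 -m crank '[0,0.5,0,0,0, 0,1,0,0,0, 0,1.5,0,0,0, 0,2,0,0,0, 0,2.5,0,0,0, 0,3,0,0,0, 0,3.5,0,0,0, 0,4,0,0,0, 0,4,0,0,0, 0,4,0,0,0]'
```

```text
time: 41.65
tool_pos: [0.658, 0.0551, 0.1121]
tool_rot: [0.0, -0.044, 0.999, -0.0]
contact_force: [-0.3, -2.7, 2.1]
gripper_width: 0.001
time: 42.65
tool_pos: [0.658, 0.0555, 0.1122]
tool_rot: [0.0, -0.044, 0.999, -0.003]
contact_force: [0.3, -14.3, 1.7]
gripper_width: -0.001
```

```bash
python3 -m crank '[0,-10,0,0,0, 0,-30,0,0,0, 0,-50,-10,0,0, 0,-60,-50,0,0, 0,-60,-90,0,0, 0,-60,-130,0,0, 10,-60,-150,0,0, 40,-60,-150,0,40, 80,-60,-150,0,70, 80,-60,-150,0,70]'; python3 -W ignore - <<'E'
from meas import *
p,d,c=grab('wrist','w5.png'); W=cloud(d,c)*1000; H=W[...,2]
np.savez('w5.npz',p=p,W=W)
r=regions_of('wrist','wedge')
for q in r[:3]:
    P=W[q['region']];P=P[~np.isnan(P).any(1)];P=P[P[:,2]>3];print(q['confidence'],q['extent'],rect(P/1000),P[:,2].max())
p2,d2,c2=grab('top'); W2=cloud(d2,c2)*1000
for q in regions_of('top','wedge')[:2]:
    P=W2[q['region']];P=P[~np.isnan(P).any(1)];P=P[P[:,2]>3];print('top',q['confidence'],q['extent'],rect(P/1000))
E
```

```text
time: 43.65
tool_pos: [0.5793, -0.0074, 0.2609]
tool_rot: [-0.002, -0.044, 0.999, 0.001]
contact_force: [-0.1, 0.3, -0.5]
gripper_width: 0.511
0.93 [246.5, 39.0, 181.6, 66.8] (array([453.3, -86.6]), array([190.2,  46.4]), 89.6) 40.69978283485215
top 0.64 [335.1, 228.9, 54.6, 18.1] (array([455.2, -95.9]), array([ 54.9, 170.1]), 3.2)
top 0.44 [159.5, 203.8, 250.3, 147.7] (array([508.3, 452.7]), array([349.9, 828.7]), 12.8)
```

View pics/w5.png

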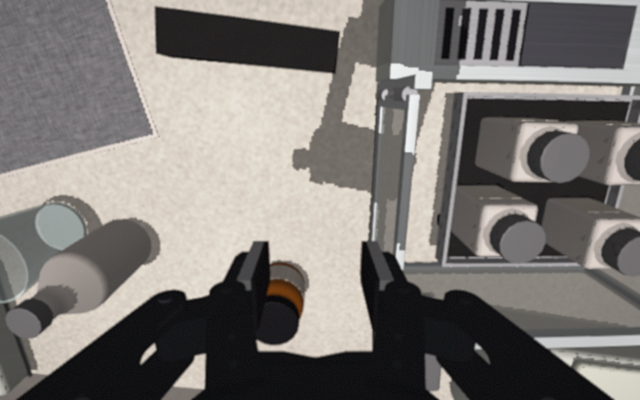

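The gate is shut at (395,170) and the wedge is at (246,39), with its heel on the left (-y). Next I turn the jaws across it.

```bash
python3 -W ignore - <<'E'
from meas import *
print(status.state()['joint_pos'].round(2)); plan('grip',[453.3,-141.6,60],179.6); plan('alt',[453.3,-141.6,60],-0.4)
R=toolR(); print(np.degrees(np.arctan2(R[1,1],R[0,1])))
E
```

```text
[-0.14 -0.06  1.68  0.    1.53 -1.8 ]
grip shift [ 142.3 -122.   202.3] yaw -84.6
alt shift [ 142.3 -122.   202.3] yaw -84.6
95.04417382089423
```

```bash
python3 -m crank '[14,-12,0,8,70, 28,-24,0,16,70, 43,-36,0,24,70, 57,-49,0,32,70, 71,-61,0,40,70, 85,-73,0,48,70, 100,-85,0,56,70, 114,-98,0,64,70, 128,-110,0,72,70, 142,-122,0,80,70]'; python3 -m crank '[0,0,10,8,70, 0,0,30,15.4,70, 0,0,60,15.4,70, 0,0,100,15.4,70, 0,0,130,15.4,70, 0,0,150,15.4,70, 0,0,160,15.4,70, 0,0,160,15.4,70, 0,0,160,15.4,70, 0,0,160,15.4,70]'; python3 -W ignore - <<'E'
from meas import *
p,d,c=grab('wrist'); W=cloud(d,c)*1000
for q in regions_of('wrist','wedge')[:2]:
    P=W[q['region']];P=P[~np.isnan(P).any(1)];P=P[P[:,2]>3];print(q['confidence'],q['extent'],rect(P/1000))
plan('grip',[453.3,-141.6,8],-0.4)
print(status.state()['joint_pos'].round(2),toolR().round(3))
E
```

```text
time: 44.85
tool_pos: [0.4531, -0.1424, 0.2626]
tool_rot: [0.0, 0.611, 0.792, 0.0]
contact_force: [-0.0, -0.4, 0.2]
gripper_width: 0.699
time: 45.85
tool_pos: [0.4538, -0.1422, 0.1037]
tool_rot: [0.001, 0.709, 0.705, 0.001]
contact_force: [-0.2, -1.0, -0.4]
gripper_width: 0.702
0.61 [313.9, 132.9, 64.9, 265.9] (array([452.9, -94.6]), array([175.4,  45.5]), 89.3)
grip shift [ 0.5 -0.4 95.4] yaw 0.0
[-0.46 -0.2   2.07  0.    1.27 -0.45] [[ 0.006  1.     0.003]
 [ 1.    -0.006 -0.001]
 [-0.001  0.003 -1.   ]]
```

```bash
python3 -m crank '[0,0,35,0,70, 0,0,65,0,70, 0,0,85,0,70, 0,0,93,0,70, 0,0,93,0,70, 0,0,93,0,30, 0,0,93,0,30, 0,0,93,0,30, 0,0,93,0,30, 0,0,93,0,30]'; python3 -m crank '[0,0,0,0,30, 0,0,0,0,30, 0,0,-6,0,30, 0,0,-14,0,30, 0,0,-22,0,30, 0,0,-30,0,30, 0,0,-30,0,30, 0,0,-30,0,30, 0,0,-30,0,30, 0,0,-30,0,30]';python3 -W ignore - <<'E'
from meas import *
s=sw(200,-165);print(s)
plan('pre',[s[0],s[1],38],5)
p,d,c=grab('scene');cv2.imwrite('pics/s6.png',cv2.resize(p[120:300,220:460],None,fx=3,fy=3)[...,::-1])
E
```

```text
time: 46.95
tool_pos: [0.4539, -0.1423, 0.0106]
tool_rot: [0.002, 0.709, 0.705, 0.001]
contact_force: [-0.6, 0.5, 6.3]
gripper_width: 0.514
time: 47.95
tool_pos: [0.452, -0.1414, 0.0383]
tool_rot: [-0.0, 0.709, 0.705, -0.0]
contact_force: [-0.1, -0.4, -2.3]
gripper_width: 0.512
[656.928 -95.833]
pre shift [4.680e+01 2.046e+02 1.000e-01] yaw -5.4
```

View pics/s6.png

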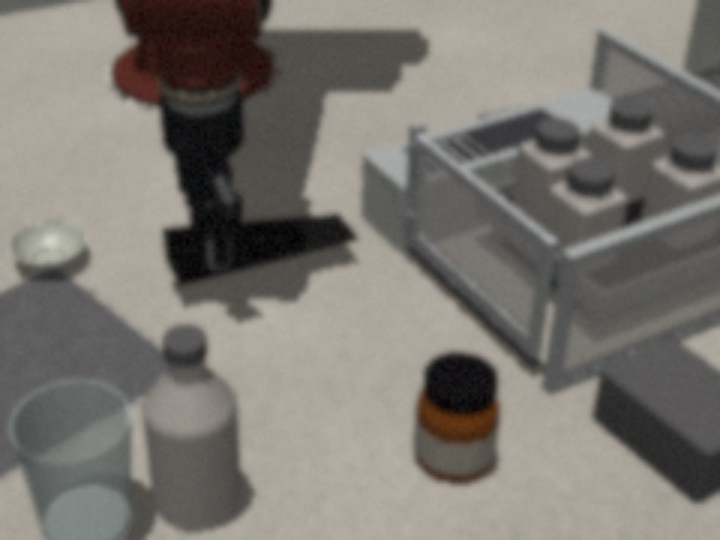

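The wedge is held level by its heel end, with the thin tip toward the gate side. Carry it in front of the gate.

```bash
python3 -m crank '[0,20,0,0,30, 5,50,0,0,30, 12,80,0,-1,30, 19,110,0,-2,30, 26,140,0,-3,30, 33,165,0,-4,30, 40,190,0,-5,30, 46,204,0,-5.4,30, 46,204,0,-5.4,30, 46,204,0,-5.4,30]'; python3 -m crank '[0,0,7,0,30, 0,0,14,0,30, 0,0,20,0,30, 0,0,25,0,30, 0,0,28,0,30, 0,0,28,0,30, 0,0,28,0,30, 0,0,28,0,30, 0,0,28,0,30, 0,0,28,0,30]';python3 -W ignore - <<'E'
from meas import *
s=sw(200,-85);plan('final',[s[0],s[1],10],5)
S=np.array(status.state()['tool_pos'])*1000;print(S,st(S))
p,d,c=grab('wrist'); W=cloud(d,c)*1000
for q in regions_of('wrist','wedge')[:2]:
    P=W[q['region']];P=P[~np.isnan(P).any(1)];P=P[P[:,2]>2];k=P[np.argsort(-st(P)[:,1])[:30]];print(q['confidence'],q['extent'],rect(P/1000),'tip st',st(k).mean(0),np.median(k[:,2]))
E
```

```text
time: 49.0
tool_pos: [0.656, -0.0967, 0.038]
tool_rot: [-0.001, 0.675, 0.738, -0.001]
contact_force: [-0.4, -0.0, -3.3]
gripper_width: 0.514
time: 50.0
tool_pos: [0.6567, -0.0968, 0.0108]
tool_rot: [0.0, 0.675, 0.738, 0.0]
contact_force: [1.1, -0.2, -2.5]
gripper_width: 0.512
final shift [80.9  0.3  0.8] yaw 0.0
[656.72463792 -96.77168598  10.79902696] [ 199.71921328 -165.920402  ]
0.81 [313.9, 175.8, 116.8, 351.7] (array([652.2, -58.4]), array([ 47.5, 143.9]), 5.3) tip st [202.46090639 -55.40170574] 10.78473872718086
```

```bash
python3 -m crank '[0,0,0.5,0,30, 8,0,0.5,0,30, 16,0,0.5,0,30, 26,0,0.5,0,30, 36,0,0.5,0,30, 46,0,0.5,0,30, 54,0,0.5,0,30, 60,0,0.5,0,30, 62,0,0.5,0,30, 62,0,0.5,0,30]'; python3 -m crank '[2,0,0,0,30, 4,0,0,0,30, 6,0,0,0,30, 8,0,0,0,30, 10,0,0,0,30, 12,0,0,0,30, 14,0,0,0,30, 15,0,0,0,30, 15,0,0,0,30, 15,0,0,0,30]';python3 -W ignore - <<'E'
from meas import *
S=np.array(status.state()['tool_pos'])*1000;print(S,st(S))
E
```

```text
time: 51.1
tool_pos: [0.6515, -0.0343, 0.0107]
tool_rot: [-0.0, 0.675, 0.738, 0.0]
contact_force: [0.3, 1.3, 2.6]
gripper_width: 0.513
time: 52.1
tool_pos: [0.6505, -0.0224, 0.0107]
tool_rot: [0.002, 0.675, 0.737, -0.001]
contact_force: [0.7, -9.8, 1.0]
gripper_width: 0.514
[650.47707503 -22.42878331  10.6730121 ] [199.97809224 -91.31521488]
```

```bash
python3 -m crank '[0.5,0,0,0,30, 1,0,0,0,30, 1.5,0,0,0,30, 2,0,0,0,30, 2.5,0,0,0,30, 3,0,0,0,30, 3,0,0,0,30, 3,0,0,0,30, 3,0,0,0,30, 3,0,0,0,30]'; python3 -m crank '[0.5,0,0,0,30, 1,0,0,0,30, 1.5,0,0,0,30, 2,0,0,0,30, 2.5,0,0,0,30, 3,0,0,0,30, 3,0,0,0,30, 3,0,0,0,30, 3,0,0,0,30, 3,0,0,0,30]'
```

```text
time: 53.1
tool_pos: [0.6503, -0.0203, 0.0107]
tool_rot: [0.002, 0.675, 0.737, -0.001]
contact_force: [0.1, -11.4, 0.6]
gripper_width: 0.514
time: 54.1
tool_pos: [0.6501, -0.0179, 0.0107]
tool_rot: [0.003, 0.675, 0.737, -0.002]
contact_force: [1.1, -13.8, -0.8]
gripper_width: 0.517
```

```bash
python3 -m crank '[0.5,0,0,0,30, 1,0,0,0,30, 1.5,0,0,0,30, 2,0,0,0,30, 2.5,0,0,0,30, 3,0,0,0,30, 3.5,0,0,0,30, 4,0,0,0,30, 4,0,0,0,30, 4,0,0,0,30]'; python3 -m crank '[0,0,0,0,62, 0,0,0,0,62, 0,0,0,0,62, 0,0,0,0,62, 0,0,-15,0,62, 0,0,-40,0,62, 0,0,-75,0,62, 0,0,-115,0,62, 0,0,-155,0,62, 0,0,-200,0,62]';python3 -W ignore - <<'E'
from meas import *
p,d,c=grab('wrist','w7.png'); W=cloud(d,c)*1000
for q in regions_of('wrist','wedge')[:2]:
    P=W[q['region']];P=P[~np.isnan(P).any(1)];P=P[(P[:,2]>2)&(P[:,2]<45)];s=st(P);print(q['confidence'],q['extent'],rect(P/1000),'st range',np.percentile(s,[1,99],axis=0))
S=np.array(status.state()['tool_pos'])*1000;print(S,st(S))
E
```

```text
time: 55.1
tool_pos: [0.6498, -0.0147, 0.0107]
tool_rot: [0.003, 0.675, 0.737, -0.002]
contact_force: [1.5, -16.9, -0.7]
gripper_width: 0.51
time: 56.1
tool_pos: [0.6484, -0.0097, 0.2124]
tool_rot: [-0.0, 0.675, 0.738, -0.0]
contact_force: [-0.2, 0.4, 0.8]
gripper_width: 0.623
0.69 [314.6, 117.0, 45.5, 197.3] (array([644.1,  40.6]), array([ 45.2, 190.4]), 4.7) st range [[ 177.05836961 -121.13952755]
 [ 221.23505036   65.71773429]]
[653.27355869 -10.30222652 221.397147  ] [203.82138502 -79.47859237]
```

View pics/w7.png

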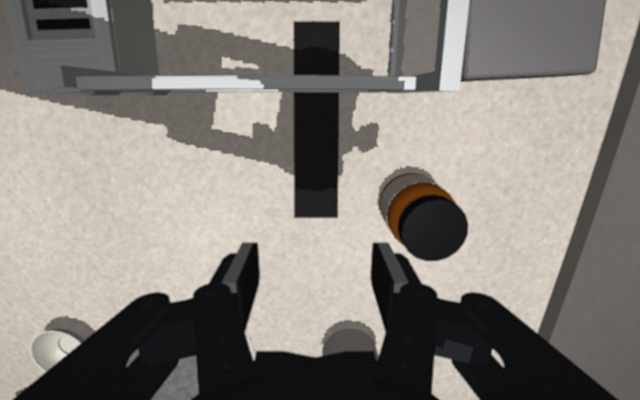

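```bash
python3 -m crank '[0,0,-40,0,62, 0,0,-80,0,62, -30,-30,-100,0,62, -60,-60,-100,0,62, -90,-90,-100,0,62, -120,-120,-100,0,62, -150,-150,-100,0,62, -150,-150,-100,0,62, -150,-150,-100,0,62, -150,-150,-100,0,62]';python3 -W ignore - <<'E'
from meas import *
pp=[]
p,d,c=grab('top');W=cloud(d,c)*1000;S=st(W);H=W[...,2]
k=(H>140)&(H<158)&(np.abs(S[...,1])<40)&(S[...,0]>60)&(S[...,0]<255)
q=S[k];f=np.polyfit(q[:,0],q[:,1],1);print('gate',k.sum(),'slope vs station x (rad, -=open)',f)
kb=(H>140)&(H<152)&(np.abs(S[...,0]-150)<92)&(np.abs(S[...,1]-180)<92)
kb=cv2.morphologyEx(kb.astype(np.uint8),cv2.MORPH_OPEN,np.ones((2,2)))
n,l,s_,ce=cv2.connectedComponentsWithStats(kb)
for i in range(1,n):
    if s_[i,4]>40: print('bottle tray xy',(S[l==i].mean(0)-[150,180]).round(1),np.median(H[l==i]))
for nm in('vent_top','wedge','beaker','wash_bottle','spatula','reagent_jar','weigh_dish'):
    for r in regions_of('top',nm)[:1]:
        P=W[r['region']];P=P[~np.isnan(P).any(1)];print(nm,round(r['confidence'],2),np.median(P,0).round(),st(np.percentile(P,[2,98],axis=0)).round().tolist())
p2,_,_=grab('scene')
a=cv2.resize(p[100:300,150:450],None,fx=2.5,fy=2.5);cv2.imwrite('pics/t8.png',a[...,::-1])
cv2.imwrite('pics/s8.png',cv2.resize(p2[120:300,300:540],None,fx=3,fy=3)[...,::-1])
E
```

```text
time: 57.2
tool_pos: [0.5132, -0.1721, 0.3107]
tool_rot: [0.0, 0.675, 0.738, 0.0]
contact_force: [-0.6, 0.3, -0.1]
gripper_width: 0.623
gate 191 slope vs station x (rad, -=open) [-2.79874603e-03  3.47052305e+00]
bottle tray xy [41.  40.6] 143.0489843118595
bottle tray xy [nan nan] nan
bottle tray xy [nan nan] nan
bottle tray xy [nan nan] nan
vent_top 0.94 [430. 223.  79.] [[-29.0, 127.0], [32.0, 218.0]]
wedge 0.6 [645.  23.  22.] [[168.0, -118.0], [235.0, 58.0]]
beaker 0.77 [ 714. -350.   53.] [[178.0, -449.0], [267.0, -375.0]]
wash_bottle 0.72 [ 706. -247.  120.] [[209.0, -352.0], [276.0, -294.0]]
spatula 0.97 [302. 393.   3.] [[-149.0, 235.0], [-68.0, 407.0]]
reagent_jar 0.66 [748. -42.  86.] [[270.0, -149.0], [337.0, -90.0]]
weigh_dish 0.59 [ 345. -280.   11.] [[-166.0, -353.0], [-89.0, -286.0]]
```

View pics/t8.png

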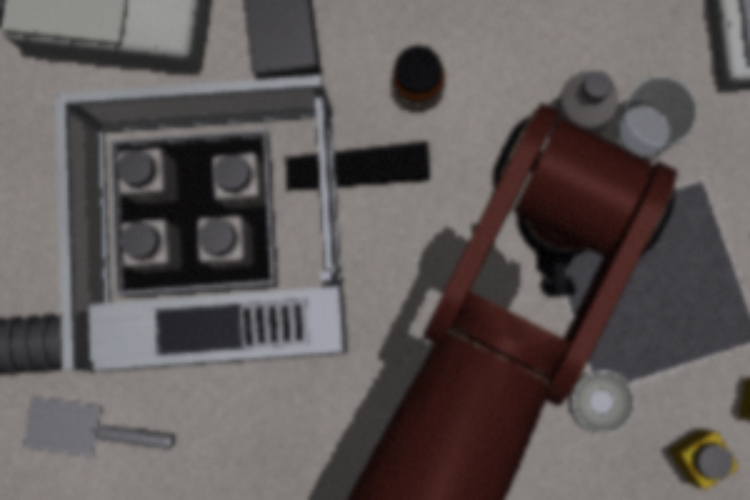

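View pics/s8.png

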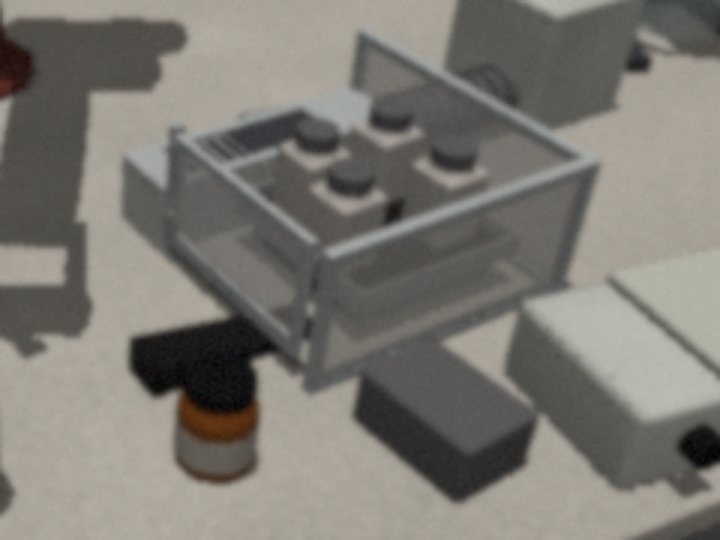

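```bash
python3 -c "
from plant import order; print(order.job_done())"
```

```text
the job is handed in; nothing more can be done
None
```

The job is done and handed in at about 57 s. No verdict came back, so what follows is from my own checks.

**What I did**
- I pressed the vent shutter down and slid it to its end stop.
- I stood all four white bottles in the tray while the gate was about 0.95 rad open.
- I pushed the gate shut against its stop (14 N).
- I drove the wedge in, thin end first, about 145 mm from the hinge, up to a push of 17 N, then let go and backed away.

**What the last checks showed**
- **Vent:** the plate's position moved about 80 mm, and the grille is uncovered.
- **Bottles:** a wrist-camera measurement taken before the gate was shut had all four centres within 48 mm of the tray centre in x and y, with cap tops level. In the final pictures all four stand upright.
- **Gate:** its line is within about 0.003 rad of shut.
- **Wedge:** it lies flat with its tip about 66–68 mm inside the gate, some 18 mm past first touch on the seal.
- **Bystanders:** all five were found within a few millimetres of where they started.

**What failed or was not checked**
- The final top-camera bottle measurement gave a number for only one bottle, at (41, 41) mm from the tray centre. The other three came out as NaN because of gaps in the depth picture, so for those I relied on the earlier wrist measurement and the pictures.
- The wedge's hold was not tested with a second push after release. I judged it from the 17 N push and from its position staying put.

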